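# Tighten the loose wing nut of a chopping-board clamp

### The job

One of the two clamps behind the chopping board is still loose: its jaw stands clear of the board. Push with the fingertips against the wings of its wing nut, stroke after stroke, turning it clockwise seen from above until it is fully tight and its jaw is down on the board. Only push the nut, never take it between the fingers; leave the other clamp tight, and do not shift or pick up the board or anything else.

Things in the scene. Friction and masses are not known exactly. Their poses are not given: they have to be found in the camera images.
- board: wooden chopping board, 220 mm (its x, towards the clamps) x 330 mm (y) x 22 mm thick, lying loose on the worktop; origin at the centre of its underside
- clamp_a: board clamp fixed to the worktop behind the board's far long edge, the clamp that is still LOOSE at the start: its jaw stands 8 to 10 mm above the board. Whether it is the left or the right one (190 mm apart) varies. Steel foot 80 x 46 x 12 mm with an upright stud 8 mm thick; a jaw and on it a wing nut sit on the stud. Origin on the stud's axis at worktop level; z up, -x points to the board
- clamp_a_pin (a point): centre of the top of clamp_a's guide pin: fixed, upright, 11 mm thick, 60 mm high, 44 mm from the stud on the side away from the board. It is in the way of a finger following the wings all round; the wings themselves clear it by 3 mm
- jaw_a_tip (a point): point on the underside of clamp_a's jaw where it lies over the board's edge, 44 mm from the stud. The jaw is a flat aluminium bar, 112 x 36 x 8 mm, that slides up and down on stud and pin with the nut; it is 22.4 mm above the worktop when tight
- nut_a_axis (a point): centre of the underside of clamp_a's wing nut on the stud's axis, 0.5 mm above the jaw; moves up and down with the nut. Its x axis lies along the wings and turns with them, z up. Hub 19 mm across, 14 mm high; two opposite wings, 5 mm thick, reach 35 mm from the axis and stand 4 to 23.5 mm above this point. The stud's top is 66 mm above the worktop
- nut_a (a joint): angle of clamp_a's wing nut, rad: 0 is fully tight at a firm stop (wings parallel to the board's long edge), growing anticlockwise seen from above as it is unscrewed, at most 8.6; 1.2 mm of height per rad. It turns against about 0.055 N m (2 N on a wing) and stays where it is left; starts at 6.8 to 8.2
- clamp_b: board clamp fixed to the worktop behind the board's far long edge, the clamp that is already TIGHT at the start: its jaw lies on the board. Whether it is the left or the right one (190 mm apart) varies. Steel foot 80 x 46 x 12 mm with an upright stud 8 mm thick; a jaw and on it a wing nut sit on the stud. Origin on the stud's axis at worktop level; z up, -x points to the board
- clamp_b_pin (a point): centre of the top of clamp_b's guide pin: fixed, upright, 11 mm thick, 60 mm high, 44 mm from the stud on the side away from the board. It is in the way of a finger following the wings all round; the wings themselves clear it by 3 mm
- jaw_b_tip (a point): point on the underside of clamp_b's jaw where it lies over the board's edge, 44 mm from the stud. The jaw is a flat aluminium bar, 112 x 36 x 8 mm, that slides up and down on stud and pin with the nut; it is 22.4 mm above the worktop when tight
- nut_b_axis (a point): centre of the underside of clamp_b's wing nut on the stud's axis, 0.5 mm above the jaw; moves up and down with the nut. Its x axis lies along the wings and turns with them, z up. Hub 19 mm across, 14 mm high; two opposite wings, 5 mm thick, reach 35 mm from the axis and stand 4 to 23.5 mm above this point. The stud's top is 66 mm above the worktop
- nut_b (a joint): angle of clamp_b's wing nut, rad: 0 is fully tight at a firm stop (wings parallel to the board's long edge), growing anticlockwise seen from above as it is unscrewed, at most 8.6; 1.2 mm of height per rad. It turns against about 0.055 N m (2 N on a wing) and stays where it is left; starts at 0
- garlic: garlic bulb, 55 mm, lying on the board; a bystander; origin at the underside
- onion: onion, 75 mm, lying on the board; a bystander; origin at the underside
- peeler: vegetable peeler, 170 mm long, 18 mm high, lying on the board; a bystander; origin at the underside
- salt_shaker: salt shaker, 44 mm across, 90 mm tall, standing behind the clamps; a bystander; origin at the underside
- mug: mug with dots, 93 mm tall, on the right of the worktop; a bystander; origin at the underside, near its middle
- tape_roll: roll of tape lying flat, 104 mm across, 25 mm high, on the left; a bystander; origin at the underside
- tea_canister: grey canister with a wooden lid, 97 mm across, 170 mm tall, at the back right; a bystander; origin at the underside
- oil_bottle: oil bottle, 60 mm across, 272 mm tall, at the back right; a bystander; origin at the underside
Things that resemble listed ones, but are neither listed nor needed, are in the scene too. What is shaped like the clamp_b but green or turquoise is not meant.

How it is judged (in metres and radians):
At the end, for the whole second after the job is handed in: The loose wing nut is within 0.25 rad of its tight stop, the other one still is too, and the board lies within 20 mm of where it was (value of joint each of nut_a, nut_b below 0.25 rad and distance of board from where it was at the start of the episode below 0.02 m); the robot touches nothing.
It fails at once if a wing nut is taken between the fingers (the point between the finger pads comes inside the nut's wings, instead of beside them) ((y of the grasp point in the frame of nut_a_axis between -0.004 and 0.004 m and x of the grasp point in the frame of nut_a_axis between -0.04 and 0.04 m and z of the grasp point in the frame of nut_a_axis below 0.036 m) or (y of the grasp point in the frame of nut_b_axis between -0.004 and 0.004 m and x of the grasp point in the frame of nut_b_axis between -0.04 and 0.04 m and z of the grasp point in the frame of nut_b_axis below 0.036 m)).
It fails at once if the tight clamp is loosened by more than 0.3 rad (value of joint nut_b above 0.3 rad).
It fails at once if the board is shifted or lifted by more than 20 mm (distance of board from where it was at the start of the episode above 0.02 m).
It fails at once if a bystander is moved or lifted by more than 30 mm (distance of any of garlic, onion, peeler, salt_shaker, mug, tape_roll, tea_canister, oil_bottle from where it was at the start of the episode above 0.03 m).
It also fails if it takes over 56 s, if anything falls off the work surface, if the arm or the gripper's body presses on something with over 40 N, if the wrist force passes 120 N, or if a joint passes its speed limit or range.

### The arm

A 6-joint arm with a two-finger parallel gripper is mounted at the origin on a cart in front of the work surface, level with it; the furniture and walls round the work are solid. World frame = base frame: x ahead of the robot, y to its left, z up, the work surface at z = 0. Lengths are in mm, angles in rad, forces in N, time in s.
With the tool pointing down it reaches from about 400 to 925 mm from the base axis. Payload 3.4 kg.
Tool frame: the origin (TCP) lies at the centre of the arm's flange, where the gripper is bolted on; the fingertips stand 173 mm ahead of it and the grasp point (between the pads) lies 155 mm ahead of it (tip_extent is the distance from the TCP to the fingertips, in mm); z points along the fingers, y is the line along which they close (so a half turn about z gives the same grasp; the last joint's range is limited). The gripper opens to 85 mm and grips with 20 to 120 N. Pads are 22 mm wide; open, the fingers measure 114 mm over their backs; the gripper's body (76 mm by 85 mm) begins 54 mm behind the grasp point. The pads swing forward as they close: fully open they stand 13 mm farther back than shut.
Start: joints at [-1.185, 0.307, 1.506, -0, 1.328, -0.073], TCP at [255.146, -515.299, 404.705] pointing down, gripper open.
Joint ranges: [-3.12, 3.12], [-1.05, 2.28], [0.14, 2.33], [-1.42, 4.57], [0.1, 2.73], [-2.68, 2.68]. Speed limits (rad/s): [2.57, 2.57, 3.14, 3.14, 3.14, 3.14].

### API

Orientations are given as a unit quaternion [w, x, y, z].
In Python, from cell import * gives the robot as it stands.
- The arm moves only by the tool step_arm, never from a script. Its argument "steps" is text: rows parted by semicolons, each of 7 numbers parted by spaces: the opening, from -1 (shut) to 1 (fully open), then the shift along the world's x, y, z scaled (see below), then the turn, a rotation vector about the world's x, y, z scaled (see below). A call has 1 to 5 rows; each row is the pose to reach, as a shift and turn from the pose commanded when the call began, turning the shorter way round; what a row does not reach only later rows make up. The controller multiplies each number of a shift by 25 cm and each number of a turn by pi rad. A row lasts 1/12 s, in which the tool goes at most 41.7 mm and 7.16 degrees, less where a joint would pass 70% of its speed; a pose out of reach is approached as far as the arm can. A call with a number of a shift or a turn outside -1 to 1 is refused whole. A call with a gripper value outside its range is refused whole. The fingers move at their own pace and stop on an object; the grip force is fixed at half the most. Time passes only in rows, so rows that repeat a pose let the fingers close. It gives the time, the measured TCP pose, the force, the opening and the grip force at its end, in the units of the state.
- sense(): the state, without advancing time (a new reading comes with each control period).
- read_camera(name): name is "scene" or "top" or "wrist"; returns a dict with "frame" (384x512x3 uint8, blue, green, red), "vertical_fov" (degrees; the focal length in pixels is half the picture's height over the tangent of half this angle, whatever the lens; pixels are square), "cx", "cy" (the principal point, pixels), "R" (3x3) and "t" (3): a world point X has camera coordinates R X + t. Camera axes: x right, y down, z forward; pixel columns grow to the right and rows downward; lengths in mm; the calibration is good to about 2 mm. A picture is of the moment at which its call begins. There is no depth.
- hand_in(): hands the job in; it is judged then, once.
The state is a dict: "time_s": time; "qpos": joint angles; "dq": joint speeds; "effort": joint torques, N m; "position": TCP position; "tool_rot": TCP orientation; "ft_force": force on the tool from outside, world axes, zero at the start; "moment": the same for the moment, N m; "finger_gap": finger opening in mm; "gripper_force": force on a finger pad.
Only numpy, scipy, OpenCV 4.12 (cv2) and the standard library are available. Lean on these libraries where they do the work, as an engineer would, in place of code of your own. Each camera call takes 0.05 s, during which the arm holds its last target. There are 200 camera calls.

## Working session

There is one attempt and no reset: what is moved stays moved. The work goes in short steps, Python scripts to look and compute and a tool call to move; the robot and the scene stay as the last step left them, time stands still between calls to the robot, and variables do not carry over. Pictures are saved under pics/ and viewed, at most 10 in all, crops included, and the job is handed in when it is done.

Besides the shell and the picture viewer there is one more tool, called by a JSON object that holds its "op" and its "data", one argument or row to a line. step_arm: Moves the arm, as the interface text tells. Shifts and turns lie within -1 to 1; 1 stands for 25 cm of shift or pi rad of turn. Its arguments: {"type":"object","properties":{"steps":{"type":"string"}},"required":["steps"]}

```bash
mkdir -p pics; cat > h.py <<'E'
from cell import *
import numpy as np, cv2
def K(c):
    f=c["frame"].shape[0]/2/np.tan(np.radians(c["vertical_fov"])/2); return f
def ray(c,u,v,z):
    f=K(c);R=np.array(c["R"]);t=np.array(c["t"]);o=-R.T@t
    d=R.T@np.array([(u-c["cx"])/f,(v-c["cy"])/f,1]); return o+d*(z-o[2])/d[2]
def proj(c,X):
    p=np.array(c["R"])@np.array(X)+np.array(c["t"]);f=K(c);return p[:2]/p[2]*f+[c["cx"],c["cy"]]
E
python3 - <<'E'
from h import *
import pickle
cs={n:read_camera(n) for n in("scene","top")}
pickle.dump(cs,open("c0.pkl","wb"))
cv2.imwrite("pics/a.png",cv2.resize(cs["top"]["frame"],(800,600)))
cv2.imwrite("pics/b.png",cv2.resize(cs["scene"]["frame"],(800,600)))
for n,c in cs.items(): print(n,-np.array(c["R"]).T@np.array(c["t"]),c["vertical_fov"],c["cx"],c["cy"])
print(sense())
E
```

```text
scene [-464.36576214  587.60775041  890.97688886] 51.56654366752392 251.70160641688702 192.62529040373954
top [ -47.5628488   315.84930436 1680.93808235] 47.24716022600928 253.6813486588974 195.60503181121567
{'time_s': 0.1, 'qpos': array([-1.18450700e+00,  3.07508455e-01,  1.50749061e+00, -6.39151151e-06,
        1.32841782e+00, -7.34935367e-02]), 'dq': array([-0.00113787, -0.00141746, -0.00483411, -0.00143064,  0.00056551,
        0.00032654]), 'effort': array([ 7.78970152e-04, -4.58526742e+01, -2.52608514e+01, -1.37599582e-04,
        5.48631666e-03,  1.83998139e-06]), 'position': array([ 255.03020722, -515.02904709,  403.88666074]), 'tool_rot': array([-9.00500881e-04,  9.73690560e-01,  2.27872469e-01, -1.45136058e-04]), 'ft_force': array([ 0.17904238, -0.03719212, -0.40085737]), 'moment': array([-0.02627607,  0.02149124,  0.00498868]), 'gripper_force': 0.0, 'finger_gap': 85.51893867959132}
```

View pics/a.png

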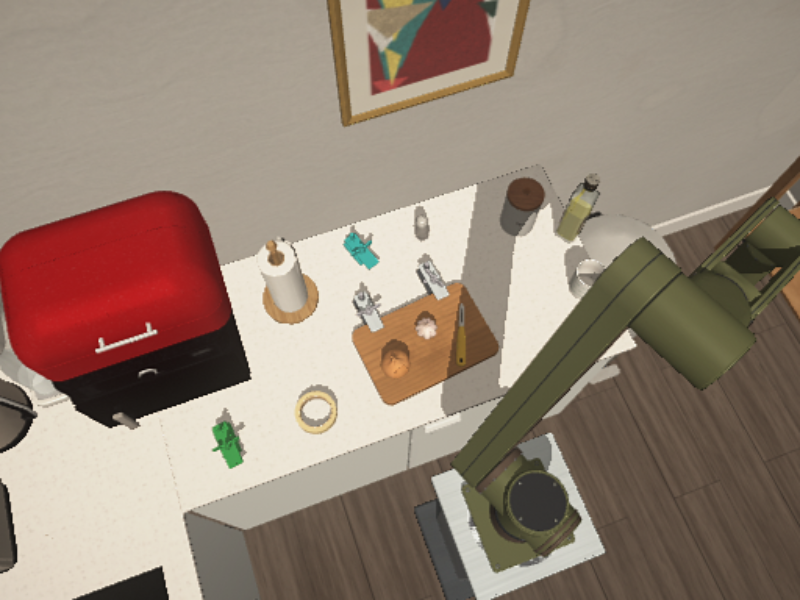

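View pics/b.png

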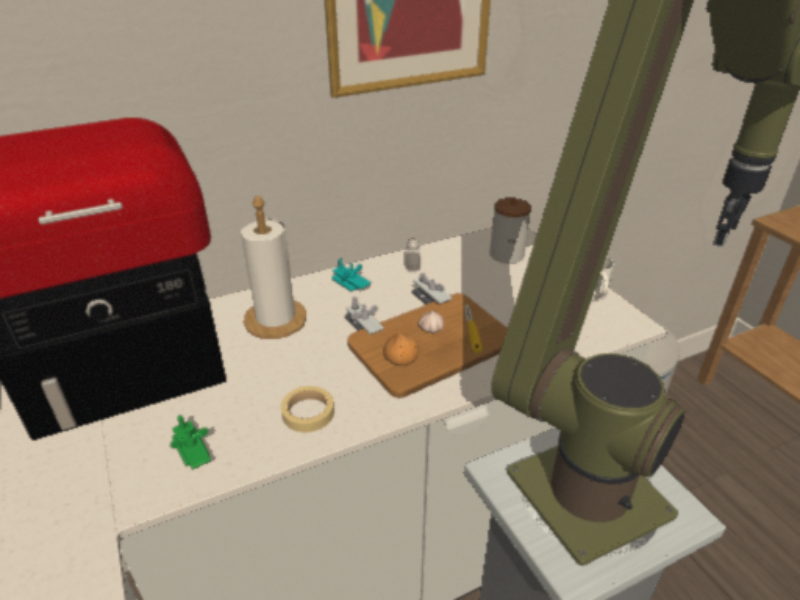

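The top view shows two grey clamps behind the board, the left at about (367,308) and the right at about (431,277). The turquoise (361,249) and green (228,443) clamps are decoys. I'll enlarge both grey ones to see which is loose.

```bash
python3 - <<'E'
from h import *
import pickle
cs=pickle.load(open("c0.pkl","rb"))
t=cs["top"]["frame"][155:220,220:295]; s=cs["scene"]["frame"][165:220,212:292]
r=lambda im:cv2.resize(im,(400*1,int(400*im.shape[0]/im.shape[1])),interpolation=cv2.INTER_CUBIC)
a,b=r(t),r(s);h=max(a.shape[0],b.shape[0])
o=np.zeros((h,800,3),np.uint8);o[:a.shape[0],:400]=a;o[:b.shape[0],400:]=b
cv2.imwrite("pics/c.png",o)
c=cs["top"]
hsv=cv2.cvtColor(c["frame"],cv2.COLOR_BGR2HSV)
m=cv2.inRange(hsv,(5,90,60),(20,255,230));m[:170]=0;m[265:]=0;m[:,:215]=0;m[:,330:]=0
m=cv2.morphologyEx(m,cv2.MORPH_OPEN,np.ones((3,3)))
k=max(cv2.findContours(m,0,2)[0],key=cv2.contourArea)
box=cv2.boxPoints(cv2.minAreaRect(cv2.convexHull(k)))
P=np.array([ray(c,*p,22)[:2] for p in box]);print(box,P,[np.linalg.norm(P[i]-P[i-1]) for i in range(4)])
E
```

```text
[[223.41078 212.58615]
 [297.8954  176.96307]
 [321.01233 225.29846]
 [246.52771 260.92154]] [[ 556.19826499  226.50542066]
 [ 598.6583164  -113.68863057]
 [ 372.17660493 -119.99100809]
 [ 338.46842415  206.07964425]] [np.float64(218.68583843864073), np.float64(342.8335579496894), np.float64(226.56938361033443), np.float64(327.80834609442434)]
```

View pics/c.png

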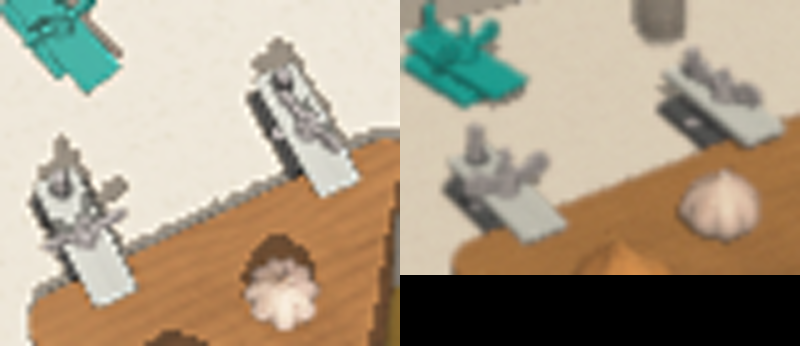

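The left clamp's wings (crop (45,245)–(125,213)) are parallel to the board's edge and its jaw is down, so it is the tight one. The right clamp's wings lie along its jaw and the jaw is raised in the scene view, so **the right grey clamp is clamp_a**. The turquoise one at top left is a decoy.

```bash
python3 - <<'E'
from h import *
import pickle
from scipy.spatial.transform import Rotation as Ro
cs=pickle.load(open("c0.pkl","rb"))
c,s=cs["top"],cs["scene"]
def tri(p,q):
    A=[];B=[]
    rs=[]
    for cam,(u,v) in((c,p),(s,q)):
        o=ray(cam,u,v,0);d=ray(cam,u,v,500)-o;d/=np.linalg.norm(d);M=np.eye(3)-np.outer(d,d);A.append(M);B.append(M@o)
    return np.linalg.solve(sum(A),sum(B))
k=75/400;l=80/400
T=lambda x,y:(220+x*k,155+y*k)
S=lambda x,y:(212+(x-400)*l,165+y*l)
print("jawA front corners",tri(T(322,196),S(745,145)),tri(T(358,180),S(783,132)))
print("jawB front corners",tri(T(100,305),S(530,242)),tri(T(135,290),S(567,225)))
print("jawA mid",ray(c,*T(300,115),48),"jawB mid",ray(c,*T(83,232),31))
w=read_camera("wrist");st=sense()
q=st["tool_rot"];R=Ro.from_quat([q[1],q[2],q[3],q[0]])
o=-np.array(w["R"]).T@np.array(w["t"])
print("cam in tool",R.inv().apply(o-st["position"]),"axes",R.inv().as_matrix()@np.array(w["R"]).T,w["vertical_fov"])
E
```

```text
jawA front corners [559.80307771 -17.54727895  30.7245263 ] [561.7134895  -49.22992655  31.44570278]
jawB front corners [537.06441434 168.22191859  21.00342776] [537.4365509  139.74382857  26.04772638]
jawA mid [620.61606234 -24.64666242  48.        ] jawB mid [593.36933262 161.5225165   31.        ]
cam in tool [67.37188056  0.68535945 30.19272761] axes [[-1.24322190e-03 -9.64467300e-01 -2.64199322e-01]
 [ 9.99998778e-01 -1.44955618e-03  5.86031608e-04]
 [-9.48180084e-04 -2.64198270e-01  9.64467923e-01]] 68.80752141006036
```

{"op": "step_arm", "data": {
  "steps": "-1 0.408 0.64 -0.14 0 0 -0.0353;-1 0.408 0.64 -0.14 0 0 -0.0353;-1 0.408 0.64 -0.14 0 0 -0.0353;-1 0.408 0.64 -0.14 0 0 -0.0353;-1 0.408 0.64 -0.14 0 0 -0.0353"
}}

```text
time_s: 0.57
position: [357.8, -352.0, 368.6]
tool_rot: [-0.002, 0.985, 0.174, -0.0]
ft_force: [0.6, -0.6, -0.3]
finger_gap: 25.8
gripper_force: 0.0
```

{"op": "step_arm", "data": {
  "steps": "-1 0.408 0.64 -0.14 0 0 -0.0353;-1 0.408 0.64 -0.14 0 0 -0.0353;-1 0.408 0.64 -0.14 0 0 -0.0353;-1 0.408 0.64 -0.14 0 0 -0.0353;-1 0.408 0.64 -0.14 0 0 -0.0353"
}}

```text
time_s: 0.98
position: [460.0, -192.3, 333.9]
tool_rot: [-0.001, 0.993, 0.119, -0.0]
ft_force: [-0.3, -0.2, -0.8]
finger_gap: -0.2
gripper_force: 0.0
```

{"op": "step_arm", "data": {
  "steps": "-1 0.408 0.64 -0.14 0 0 -0.0353;-1 0.408 0.64 -0.14 0 0 -0.0353;-1 0.408 0.64 -0.14 0 0 -0.0353;-1 0.408 0.64 -0.14 0 0 -0.0353;-1 0.408 0.64 -0.14 0 0 -0.0353"
}}

```text
time_s: 1.4
position: [562.5, -32.2, 298.9]
tool_rot: [-0.001, 0.998, 0.064, 0.0]
ft_force: [0.2, 0.3, -0.4]
finger_gap: -0.0
gripper_force: 0.0
```

```bash
python3 - <<'E'
from h import *
import pickle
w=read_camera("wrist");pickle.dump(w,open("w1.pkl","wb"));cv2.imwrite("pics/d.png",cv2.resize(w["frame"],(800,600)))
s=sense();print(s["position"],s["tool_rot"],s["finger_gap"],s["ft_force"])
print(proj(w,[615,-27,55])*1.5625)
E
```

```text
[564.52911467 -29.5088954  298.21003149] [-0.00184328  0.99788921  0.0649033   0.00113669] -0.18593281093670647 [1.94288048 2.68260627 0.07336355]
[408.29330258 210.92744739]
```

View pics/d.png

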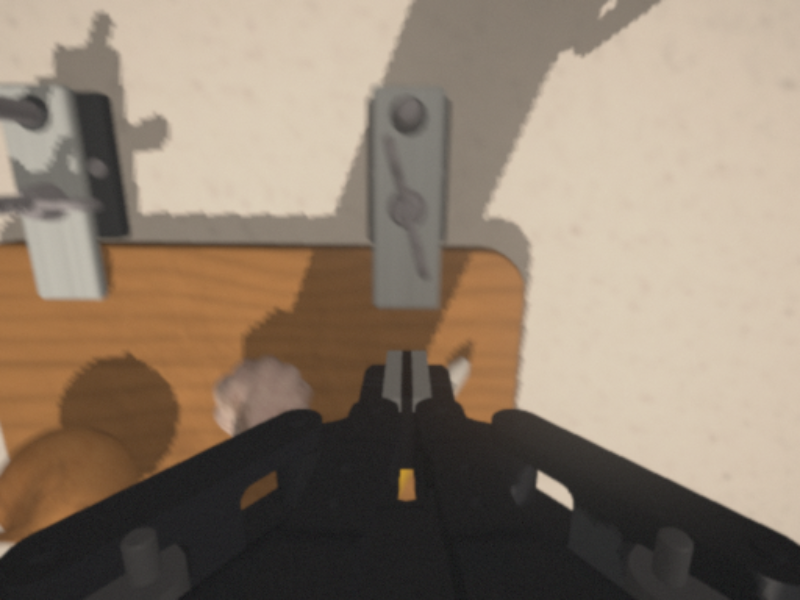

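The wrist view shows the loose clamp: stud at (408,205), pin at (408,113), and wing ends at (388,140) and (424,278). The wings point about 17° left of the pin. The closed fingertips are at (407,352).

```bash
python3 - <<'E'
from h import *
import pickle
w=pickle.load(open("w1.pkl","rb"))
r=lambda u,v,z:ray(w,u/1.5625,v/1.5625,z)
for n,a in dict(stud=(408,204,66),hub=(407,206,54.5),pin=(408,113,60),w1=(388,140,64),w2=(424,278,64),jl=(373,307,40),jr=(441,308,40),jbl=(372,86,40),jbr=(447,86,40),tips=(407,352,126)).items(): print(n,r(*a).round(1))
print((proj(w,[564.5-0,-29.5,125.2])*1.5625))
E
```

```text
stud [618.8 -26.3  66. ]
hub [617.2 -26.1  54.5]
pin [657.6 -21.3  60. ]
w1 [645.  -14.1  64. ]
w2 [585.3 -38.4  64. ]
jl [560.6 -14.7  40. ]
jr [564.7 -51.5  40. ]
jbl [670.   -2.5  40. ]
jbr [674.5 -38.   40. ]
tips [571.7 -31.8 126. ]
[397.92582076 369.15778511]
```

{"op": "step_arm", "data": {
  "steps": "-1 0.198 -0.085 -0.207 0 0 0;-1 0.198 -0.085 -0.207 0 0 0;-1 0.198 -0.085 -0.207 0 0 0;-1 0.198 -0.085 -0.207 0 0 0;-1 0.198 -0.085 -0.207 0 0 0"
}}

```text
time_s: 1.87
position: [610.0, -56.7, 247.5]
tool_rot: [-0.0, 0.998, 0.063, -0.001]
ft_force: [-0.1, 0.1, -0.3]
finger_gap: 0.1
gripper_force: 0.0
```

```bash
cat >> h.py <<'E'
S=np.array([617.8,-26.4]);psi=0.118
def pts(L):  # (angle deg, r) in the clamp frame -> world xy
    return np.array([S+[r*np.cos(np.radians(a)+psi),r*np.sin(np.radians(a)+psi)] for a,r in L])
def shifts(L,base):
    print(((pts(L)-base)/250).round(3).tolist())
E
python3 - <<'E'
from h import *
w=read_camera("wrist")
s=sense();print(s["position"],s["tool_rot"],s["dq"].round(3),s["ft_force"])
cv2.imwrite("pics/e.png",cv2.resize(w["frame"][60:330,120:400],(800,771))[:600])
b=np.array([610.7,-56.5])
shifts([(a,30) for a in (240,230,220,210,200)],b)
shifts([(a,30) for a in (190,180,170,160,150)],pts([(200,30)])[0])
shifts([(140,30),(130,30),(122,29)],pts([(150,30)])[0])
E
```

```text
[609.95610171 -56.6404547  248.24330722] [-1.48201219e-04  9.97993549e-01  6.33143384e-02 -3.86728276e-04] [ 0.    -0.021 -0.001 -0.001 -0.003  0.   ] [-0.45356782  0.26136278 -0.39467265]
[[-0.019, 0.01], [-0.037, 0.02], [-0.054, 0.033], [-0.068, 0.049], [-0.079, 0.066]]
[[-0.008, 0.019], [-0.012, 0.04], [-0.013, 0.061], [-0.01, 0.082], [-0.003, 0.101]]
[[0.01, 0.018], [0.023, 0.035], [0.038, 0.043]]
```

View pics/e.png

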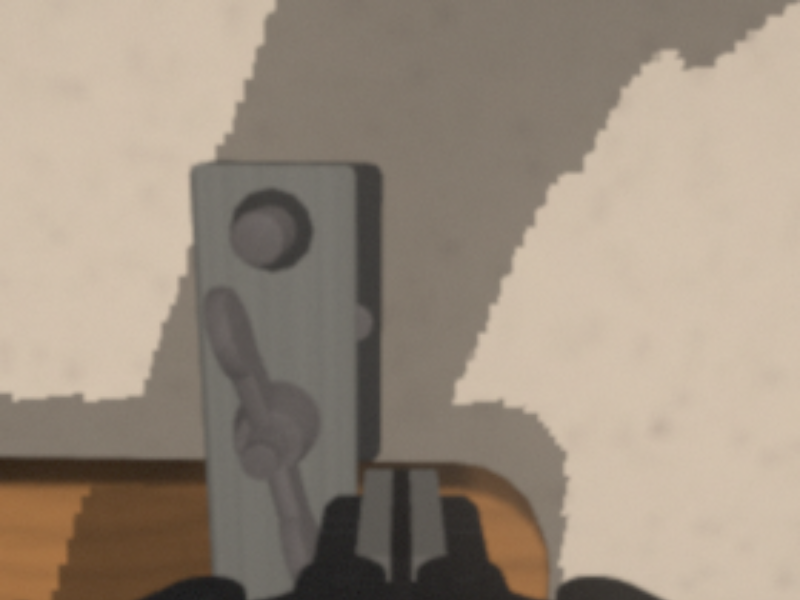

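The fist hangs to the right of the near wing (wing end near crop (300,560), stud top at (262,455)), clear for lowering. I'll check the stud position while lowering.

{"op": "step_arm", "data": {
  "steps": "-1 0 0 -0.06 0 0 0;-1 0 0 -0.106 0 0 0;-1 0 0 -0.106 0 0 0"
}}

```text
time_s: 2.17
position: [608.9, -56.4, 220.3]
tool_rot: [-0.0, 0.998, 0.063, -0.002]
ft_force: [-0.5, -0.1, 0.2]
finger_gap: 0.3
gripper_force: 0.0
```

```bash
python3 - <<'E'
from h import *
import pickle
w=read_camera("wrist");s=sense();print(s["position"],s["ft_force"])
w1=pickle.load(open("w1.pkl","rb"))
# stud seen from earlier hover: same R, camera 26.5 mm higher
w2=dict(w);w2["t"]=np.array(w["t"])-np.array(w["R"])@np.array([0,0,26.5])
print(ray(w2,120+262*.35,60+455*.3502,66),ray(w2,120+265*.35,60+230*.3502,60))
E
```

```text
[609.31954532 -56.39107915 221.04139167] [-0.11362592  0.03741943 -0.37387196]
[614.4111835  -28.25843972  66.        ] [658.34435877 -24.32616908  60.        ]
```

{"op": "step_arm", "data": {
  "steps": "-1 -0.025 0.006 0 0 0 0;-1 -0.043 0.016 0 0 0 0;-1 -0.06 0.029 0 0 0 0;-1 -0.074 0.045 0 0 0 0;-1 -0.085 0.062 0 0 0 0"
}}

```text
time_s: 2.63
position: [589.6, -41.1, 222.3]
tool_rot: [0.001, 0.998, 0.064, 0.001]
ft_force: [2.2, -3.1, 0.8]
finger_gap: -0.1
gripper_force: 1.4
```

{"op": "step_arm", "data": {
  "steps": "-1 -0.008 0.019 0 0 0 0;-1 -0.012 0.04 0 0 0 0;-1 -0.013 0.061 0 0 0 0;-1 -0.01 0.082 0 0 0 0;-1 -0.003 0.101 0 0 0 0"
}}

```text
time_s: 3.05
position: [587.9, -15.0, 221.1]
tool_rot: [-0.0, 0.998, 0.064, -0.001]
ft_force: [-1.0, -2.4, -0.5]
finger_gap: 0.1
gripper_force: 1.0
```

{"op": "step_arm", "data": {
  "steps": "-1 0.01 0.018 0 0 0 0;-1 0.023 0.035 0 0 0 0;-1 0.038 0.043 0 0 0 0;-1 0.038 0.043 0 0 0 0"
}}

```text
time_s: 3.38
position: [598.6, -4.2, 221.1]
tool_rot: [-0.0, 0.998, 0.064, -0.0]
ft_force: [-1.1, -0.0, 0.3]
finger_gap: -0.0
gripper_force: 0.3
```

```bash
python3 - <<'E'
from h import *
w=read_camera("wrist");s=sense();print(s["position"],s["ft_force"])
cv2.imwrite("pics/f.png",cv2.resize(w["frame"],(800,600)))
E
```

```text
[598.50833837  -4.39640247 221.17661164] [-1.41638854  0.66077627 -0.23947214]
```

View pics/f.png

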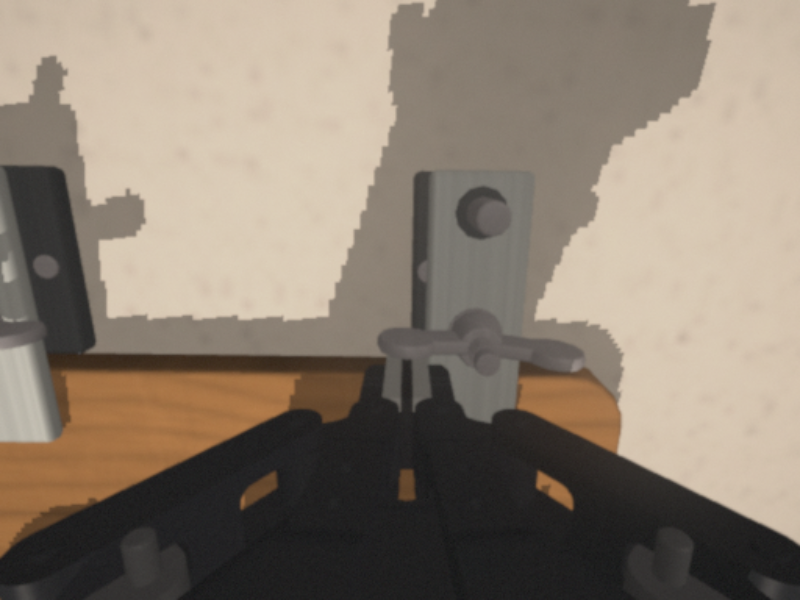

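Stroke 1 worked: the wings now lie almost parallel to the board edge, from (395,342) to (570,357). Next is the half-turn stroke, starting from the pin side.

```bash
sed -i 's/S=np.array.*;psi/S=np.array([615.5,-27.6]);psi/' h.py; python3 - <<'E'
from h import *
b=np.array([636.3,-50.3])
for G in ((295,280,265,250,235),(220,205,190,175,160),(145,132,124)):
    L=[(a,30) for a in G]; shifts(L,b); b=pts(L)[-1]
print(b)
E
```

```text
[[-0.02, -0.011], [-0.049, -0.024], [-0.08, -0.029], [-0.111, -0.026], [-0.14, -0.015]]
[[-0.025, 0.018], [-0.045, 0.043], [-0.058, 0.071], [-0.063, 0.102], [-0.06, 0.133]]
[[0.011, 0.029], [0.027, 0.052], [0.038, 0.063]]
[595.9128834   -4.87677701]
```

{"op": "step_arm", "data": {
  "steps": "-1 -0.012 0 0.05 0 0 0;-1 -0.012 0 0.112 0 0 0;-1 0.06 -0.09 0.112 0 0 0;-1 0.152 -0.181 0.112 0 0 0;-1 0.152 -0.181 0.112 0 0 0"
}}

```text
time_s: 3.85
position: [641.0, -53.9, 252.2]
tool_rot: [0.002, 0.998, 0.063, 0.005]
ft_force: [1.1, -0.9, -0.4]
finger_gap: -0.3
gripper_force: 0.0
```

{"op": "step_arm", "data": {
  "steps": "-1 0 0 0 0 0 0;-1 0 0 -0.06 0 0 0;-1 0 0 -0.122 0 0 0;-1 0 0 -0.122 0 0 0"
}}

```text
time_s: 4.18
position: [634.0, -49.6, 216.8]
tool_rot: [-0.001, 0.998, 0.063, -0.003]
ft_force: [-1.4, 0.4, -1.0]
finger_gap: 0.0
gripper_force: 0.0
```

{"op": "step_arm", "data": {
  "steps": "-1 -0.02 -0.011 0 0 0 0;-1 -0.049 -0.024 0 0 0 0;-1 -0.08 -0.029 0 0 0 0;-1 -0.111 -0.026 0 0 0 0;-1 -0.14 -0.015 0 0 0 0"
}}

```text
time_s: 4.6
position: [601.0, -54.6, 220.2]
tool_rot: [0.001, 0.998, 0.063, 0.002]
ft_force: [2.7, -1.8, 0.8]
finger_gap: -0.1
gripper_force: 1.1
```

{"op": "step_arm", "data": {
  "steps": "-1 -0.025 0.018 0 0 0 0;-1 -0.045 0.043 0 0 0 0;-1 -0.058 0.071 0 0 0 0;-1 -0.063 0.102 0 0 0 0;-1 -0.06 0.133 0 0 0 0"
}}

```text
time_s: 5.02
position: [584.8, -19.9, 218.7]
tool_rot: [-0.0, 0.998, 0.064, -0.001]
ft_force: [-0.7, -1.7, -0.3]
finger_gap: -0.0
gripper_force: 0.8
```

{"op": "step_arm", "data": {
  "steps": "-1 0.011 0.029 0 0 0 0;-1 0.027 0.052 0 0 0 0;-1 0.04 0.063 0 0 0 0;-1 0.04 0.063 0 0 0 0"
}}

```text
time_s: 5.35
position: [596.8, -3.8, 218.6]
tool_rot: [-0.0, 0.998, 0.064, -0.0]
ft_force: [0.0, -0.1, 0.2]
finger_gap: 0.1
gripper_force: 0.0
```

```bash
python3 - <<'E'
from h import *
w=read_camera("wrist");s=sense();print(s["position"],s["ft_force"])
cv2.imwrite("pics/g.png",cv2.resize(w["frame"],(800,600)))
E
```

```text
[596.77922231  -4.20622094 218.70370355] [-0.29394459  0.04440385  0.06532951]
```

View pics/g.png

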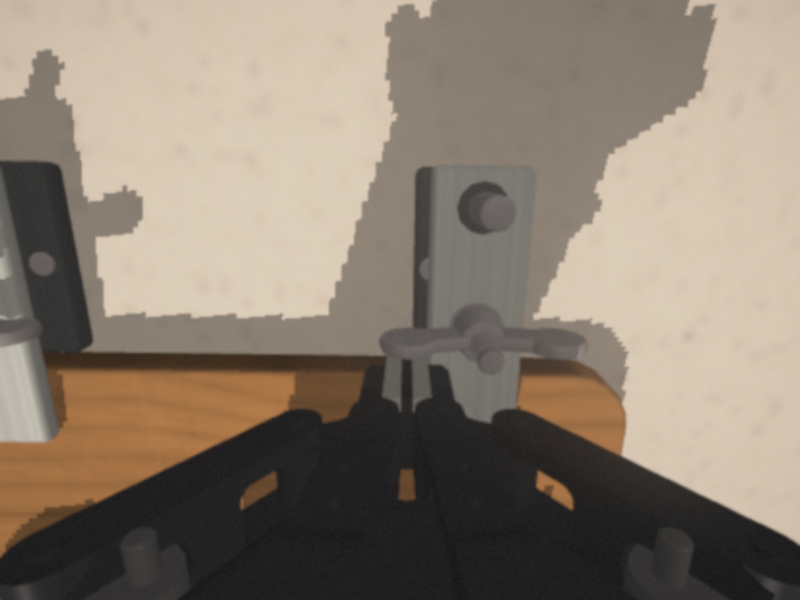

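The nut is again parallel to the edge, with wings at (395,343) and (572,345), after the half turn. One half turn remains, so I'll repeat the stroke about 5 mm lower.

{"op": "step_arm", "data": {
  "steps": "-1 -0.012 0 0.05 0 0 0;-1 -0.012 0 0.112 0 0 0;-1 0.06 -0.09 0.112 0 0 0;-1 0.16 -0.182 0.112 0 0 0;-1 0.16 -0.182 0.112 0 0 0"
}}

```text
time_s: 5.82
position: [641.1, -54.3, 249.6]
tool_rot: [0.002, 0.998, 0.062, 0.005]
ft_force: [1.8, -0.2, -0.0]
finger_gap: 0.0
gripper_force: 0.0
```

{"op": "step_arm", "data": {
  "steps": "-1 0 0 0 0 0 0;-1 0 0 -0.06 0 0 0;-1 0 0 -0.13 0 0 0;-1 0 0 -0.13 0 0 0"
}}

```text
time_s: 6.15
position: [633.9, -50.0, 212.1]
tool_rot: [-0.001, 0.998, 0.063, -0.003]
ft_force: [-0.6, -0.3, -0.0]
finger_gap: 0.1
gripper_force: 0.0
```

{"op": "step_arm", "data": {
  "steps": "-1 -0.02 -0.011 0 0 0 0;-1 -0.049 -0.024 0 0 0 0;-1 -0.08 -0.029 0 0 0 0;-1 -0.111 -0.026 0 0 0 0;-1 -0.14 -0.015 0 0 0 0"
}}

```text
time_s: 6.57
position: [601.0, -54.9, 215.7]
tool_rot: [0.001, 0.998, 0.063, 0.002]
ft_force: [2.6, -0.7, 0.1]
finger_gap: 0.1
gripper_force: 1.1
```

{"op": "step_arm", "data": {
  "steps": "-1 -0.025 0.018 0 0 0 0;-1 -0.045 0.043 0 0 0 0;-1 -0.058 0.071 0 0 0 0;-1 -0.063 0.102 0 0 0 0;-1 -0.06 0.133 0 0 0 0"
}}

```text
time_s: 6.98
position: [584.9, -20.2, 214.2]
tool_rot: [-0.0, 0.998, 0.064, -0.001]
ft_force: [-0.3, -1.8, 0.5]
finger_gap: -0.0
gripper_force: 0.8
```

{"op": "step_arm", "data": {
  "steps": "-1 0.011 0.029 0 0 0 0;-1 0.027 0.052 0 0 0 0;-1 0.04 0.063 0 0 0 0;-1 0.04 0.063 0 0 0 0"
}}

```text
time_s: 7.32
position: [596.8, -4.0, 214.1]
tool_rot: [-0.0, 0.998, 0.064, -0.0]
ft_force: [0.1, 0.2, -0.0]
finger_gap: 0.4
gripper_force: 0.0
```

{"op": "step_arm", "data": {
  "steps": "-1 0.008 0.001 0 0 0 0;-1 0.016 0.002 0 0 0 0;-1 0.016 0.002 0 0 0 0"
}}

```text
time_s: 7.57
position: [598.4, -4.3, 214.0]
tool_rot: [-0.001, 0.998, 0.063, -0.003]
ft_force: [-6.9, 2.6, 3.0]
finger_gap: -0.2
gripper_force: 2.9
```

{"op": "step_arm", "data": {
  "steps": "-1 0.008 0.001 0 0 0 0;-1 0.008 0.001 0 0 0 0;-1 0.008 0.001 0 0 0 0"
}}

```text
time_s: 7.82
position: [599.0, -4.3, 213.8]
tool_rot: [-0.001, 0.998, 0.063, -0.005]
ft_force: [-9.4, 1.2, 6.7]
finger_gap: 0.0
gripper_force: 4.4
```

```bash
python3 - <<'E'
from h import *
w=read_camera("wrist");s=sense();print(s["position"],s["ft_force"])
cv2.imwrite("pics/i.png",cv2.resize(w["frame"],(800,600)))
E
```

```text
[598.95561257  -4.28820118 213.84086764] [-9.22125242  0.36472684  5.15063805]
```

View pics/i.png

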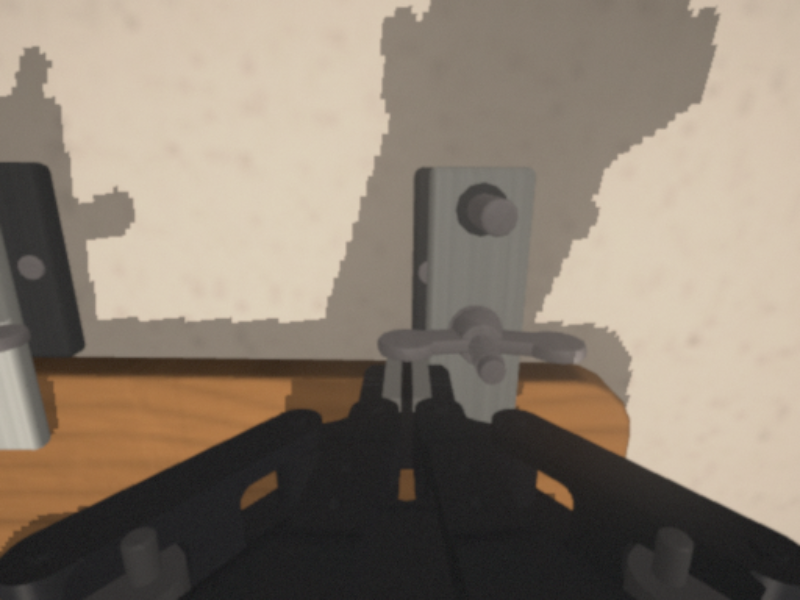

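The nut is at a firm stop: the force rose to 9 N with no more movement, against 2 N while it was turning. The wings are parallel to the edge. I'll back off, lift and check.

{"op": "step_arm", "data": {
  "steps": "-1 -0.04 0 0 0 0 0;-1 -0.04 0 0 0 0 0;-1 -0.04 0 0.12 0 0 0;-1 -0.1 0 0.3 0 0 0;-1 -0.2 0 0.4 0 0 0"
}}

```text
time_s: 8.28
position: [555.9, -5.0, 316.7]
tool_rot: [0.0, 0.998, 0.063, 0.004]
ft_force: [1.7, 0.2, 1.0]
finger_gap: 0.2
gripper_force: 0.0
```

{"op": "step_arm", "data": {
  "steps": "-1 -0.2 -0.1 0.2 0 0 0;-1 -0.2 -0.1 0.2 0 0 0;-1 -0.2 -0.1 0.2 0 0 0;-1 -0.2 -0.1 0.2 0 0 0"
}}

```text
time_s: 8.62
position: [502.3, -30.1, 366.6]
tool_rot: [0.001, 0.998, 0.063, 0.003]
ft_force: [0.2, -0.0, -1.0]
finger_gap: 0.1
gripper_force: 0.0
```

```bash
python3 - <<'E'
from h import *
c=read_camera("scene");t=read_camera("top");s=sense();print(s["position"],s["ft_force"])
r=lambda im:cv2.resize(im,(400,400*im.shape[0]//im.shape[1]),interpolation=cv2.INTER_CUBIC)
a,b=r(t["frame"][155:215,220:300]),r(c["frame"][165:225,212:292])
cv2.imwrite("pics/j.png",np.hstack([a,b]))
E
```

```text
[502.93917012 -29.63993459 364.41283935] [-0.77292195  0.29607494  0.1459768 ]
```

View pics/j.png

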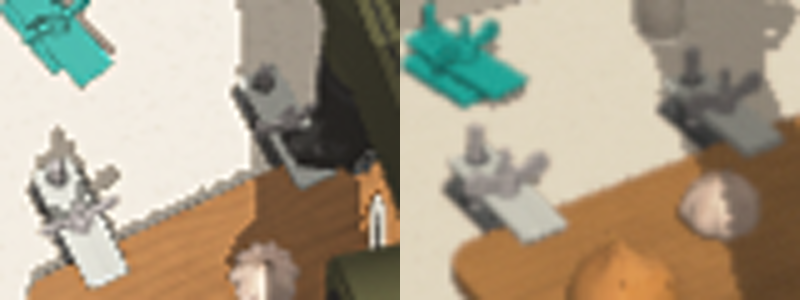

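The right clamp now looks the same as the left tight one: pin showing, jaw on the board and wings parallel to the edge. The robot is clear of everything, so I'm handing in.

```bash
python3 -c "
from cell import *
print(hand_in())"
```

```text
the job is handed in; nothing more can be done
None
```

I tightened the loose right-hand clamp to its firm stop in three pushing strokes. In the last pictures its jaw is down on the board and the other clamp still looks tight; the job is handed in, but no verdict was returned.

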